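Restack a bench centrifuge's drive shaft and lock the retainer

TASK

Put the centrifuge's drive shaft back together: first the slotted spacer, slots down, turned until its slots drop over the shaft's cross pin and it sits fully home on the bearing, then the plain washer flat on the spacer, and last swing the retainer plate fully shut over them. Do not force anything: press and turn the spacer and the washer only gently, always well under 40 N, and leave the bottle, the jar and the screwdriver where they are.

Things in the scene. Friction and masses are not known exactly. Their poses are not given: they have to be found in the camera images.
- drive: White centrifuge drive unit fixed to the bench; housing 200 x 190 mm, its flat top 50 mm above the bench. Origin: on the axis of its upright shaft, at bench level; z up along the shaft. A steel bearing 52 mm across surrounds the shaft's foot. The retainer's steel pivot post (18 mm thick) stands 75 mm to its +y side.
- seat (a point): Centre of the bearing's upper face, the spacer's seat, 60 mm above the bench, on the shaft axis. A square cross pin 4 x 4 mm and 36 mm long runs level through the shaft, 1 to 5 mm above this face. Shaft and pin stand at an unknown angle about the vertical, not tied to the drive's yaw; a light brake holds them (0.15 N m). A spacer whose slots miss the pin rests on it 5 mm too high, and the retainer then jams.
- shaft_tip (a point): Centre of the steel shaft's upper end, 118 mm above the bench. The shaft is 12 mm thick and tapers to 7 mm over its last 7 mm.
- retainer_pivot (a point): Centre of the retainer's vertical pivot at the plate's top face: 75 mm to the drive's +y side of the shaft axis, 105 mm above the bench. The plate is flat steel, 30 mm wide, 5 mm thick, its underside 100 mm above the bench, 2 mm above a rightly seated washer.
- retainer (a joint): Angle (rad) of the retainer plate about its pivot: 0 fully shut against a stop, over the stack and around the shaft; grows to 1.9 as it swings open to the drive's -x side (clockwise from above). At angle a the knob stands at (-0.112 sin a, 0.075 - 0.112 cos a) m in the drive's x and y. It stays where left; about 1 N at the knob moves it.
- retainer_knob (a point): Centre of the top of the retainer's upright black knob: a post 14 mm thick and 34 mm tall on the plate's free end, 112 mm from the pivot; its top is 139 mm above the bench.
- spacer: Slotted steel sleeve loose on the bench, slots down: 44 mm across, 30 mm tall, bore 14 mm, about 0.25 kg. Four open slots 7 mm wide, 7 mm deep cross its underside a quarter turn apart, along its own x and y axes, so a turn of at most 45 degrees one way or the other brings a slot over the pin; it passes within about 5 degrees of true. Origin: centre of the underside, z up.
- washer: Plain dark steel washer flat and loose on the bench: 48 mm across, 8 mm thick, bore 14 mm, about 0.09 kg. Origin: centre of the underside, z up. Seated on the spacer, its underside is 90 mm above the bench.
- reagent: Bystander: amber bottle, 60 mm across, 140 mm tall. Origin: centre of its base.
- jar: Bystander: clear jar with a white lid, 64 mm across, 75 mm tall. Origin: centre of its base.
- driver: Bystander: screwdriver with a black handle lying on the bench. Origin under its middle.
Things that resemble listed ones, but are neither listed nor needed, are in the scene too. Several things have the shape of the washer; the one meant has the colours described above. Of the things that look like the spacer, take the one that is nearest to the robot's base at the start.

How it is judged (in metres and radians):
On the way, in this order (a step that is already met when the one before it is completed fails the run):
1. the spacer is fully home on the bearing, over the cross pin (z of spacer in the frame of drive between 0.057 and 0.0625 m and horizontal distance between spacer and shaft_tip below 0.003 m and angle between spacer's own z axis and vertical below 0.07 rad), for 0.2 s.
2. the washer lies flat on the seated spacer (all of step 1 and z of washer in the frame of drive between 0.087 and 0.0928 m and horizontal distance between washer and shaft_tip below 0.003 m and angle between washer's own z axis and vertical below 0.07 rad), for 0.2 s.
3. the retainer is swung shut over the stack (all of step 2 and value of joint retainer below 0.1 rad), for 0.2 s.
At the end, for the whole second after the job is handed in: The spacer's underside is within about 2.5 mm of the bearing's face, the washer's underside within about 2.8 mm of 90 mm above the drive's origin, both within 3 mm of the shaft axis and within 0.07 rad of level and at rest, and the retainer is within 0.1 rad of shut (all of step 3 and linear speed of each of spacer, washer below 0.02 m/s); the robot touches nothing.
It fails at once if the spacer is pressed on the drive with more than 40 N (contact force between spacer and drive above 40 N).
It fails at once if the washer is pressed on the drive with more than 40 N (contact force between washer and drive above 40 N).
It fails at once if the washer is pressed on the spacer with more than 40 N (contact force between washer and spacer above 40 N).
It fails at once if a bystander is moved more than 30 mm (distance of any of reagent, jar, driver from where it was at the start of the episode above 0.03 m).
It also fails if it takes over 72 s, if anything falls off the work surface, if the arm or the gripper's body presses on something with over 40 N, if the wrist force passes 120 N, or if a joint passes its speed limit or range.

ROBOT

A 6-joint arm with a two-finger parallel gripper is mounted at the origin on the work surface. World frame = base frame: x ahead of the robot, y to its left, z up, the work surface at z = 0. Lengths are in m, angles in degrees, forces in N, time in s.
With the tool pointing down it reaches from about 0.275 to 0.75 m from the base axis. Payload 10.2 kg.
Tool frame: the origin (TCP) lies between the finger pads; the fingertips stand 17 mm ahead of it and the grasp point (between the pads) lies 2 mm behind it (env.nose_length is the z of the fingertips in the tool frame, in m); z points along the fingers, y is the line along which they close (so a half turn about z gives the same grasp; the last joint's range is limited). The gripper opens to 85 mm and grips with 20 to 120 N. Pads are 22 mm wide; open, the fingers measure 114 mm over their backs; the gripper's body (76 mm by 85 mm) begins 54 mm behind the grasp point. The pads swing forward as they close: fully open they stand 13 mm farther back than shut.
Start: joints at [-87.972, 17.928, 85.812, -0, 76.261, -12.8], TCP at [0.134, -0.508, 0.217] pointing down, gripper open.
Joint ranges: [-168.41, 168.41], [-55.51, 124.54], [10.69, 146.95], [-70.63, 250.63], [1, 178], [-165.06, 165.06]. Speed limits (degrees/s): [136.94, 136.94, 172.46, 180, 180, 180].

INTERFACE

Orientations are given as a 3x3 rotation matrix whose columns are the frame's x, y, z axes.
In Python, from workcell import env, vision gives the robot as it stands.
- The arm moves only by the tool jog_arm, never from a script. Its argument "targets" is a list of rows, each a list of 7 numbers: the turn, a rotation vector about the tool's x, y, z in rad, then the shift along the tool's x, y, z in m, then the opening, from -1 (shut) to 1 (fully open). In form: [[rx, ry, rz, dx, dy, dz, grip], ...]. A call has 1 to 20 rows; each row shifts and turns the commanded pose from where the row before left it, along the tool's axes as they then stand; what a row does not reach is not made up. A row lasts 1/8 s, in which the tool goes at most 62.5 mm and 10.7 degrees, less where a joint would pass 70% of its speed; a pose out of reach is approached as far as the arm can. A call is refused whole if a number of a shift passes 0.0625 or a number of a turn 0.188, either way. A call with a gripper value outside its range is refused whole. The fingers move at their own pace and stop on an object; "squeeze" is the grip in N (left out, the last holds). Time passes only in rows, so rows that do not move let the fingers close. It gives the time, the measured TCP pose, the force, the opening and the grip force at its end, in the units of the state.
- env.get_state(): the state, without advancing time (a new reading comes with each control period).
- vision.capture(name): name is "scene" or "side" or "wrist"; returns a dict with "pixels" (400x640x3 uint8, red, green, blue), "mtx" (3x3 intrinsics, pixels), "origin" and "orientation" of the camera in the world. Camera axes: x right, y up, looking along -z (the intrinsics and any distortion apply to the point x, -y, -z); pixel columns grow to the right and rows downward; lengths in m; the calibration is good to about 2 mm. A picture is of the moment at which its call begins. There is no depth.
- env.close_job(): hands the job in; it is judged then, once.
Trained networks look in a picture, given as the dict that the camera call returned (one of the last four; its "shot" number tells which), for a name from the list of things; names that differ only in an ending like _2 or _b are one class to them, and where a whole thing is asked for, a point or a joint stands for the part that bears it (a point fixed in the world has none). Each returns a list of dicts, best first, with "score" (0 to 1); they miss things now and then, are a little off and sometimes report something else, mostly with a low value. They report only what shows in the picture. A call takes as long as a camera call. They do not tell look-alikes from the thing itself.
- vision.search_frame(picture, query): "rect" ([left, top, right, bottom] in pixels, round what is visible of it).
- vision.trace(picture, query): "pixels" (400x640 bool, what is visible of it) and "rect" ([left, top, right, bottom] in pixels, round what is visible of it).
- vision.pinpoint(picture, query): "xy" ([column, row] in pixels: a listed point, or the origin of a listed thing).
The state is a dict: "clock": time; "qpos": joint angles; "dq": joint speeds; "joint_torque": joint torques, N m; "tcp_pos": TCP position; "ee_rot": TCP orientation; "contact_force": force on the tool from outside, world axes, zero at the start; "moment": the same for the moment, N m; "finger_gap": opening from 0.0 (shut) to 1.0 (fully open); "grasp_force": force on a finger pad.
Only numpy, scipy, OpenCV 4.12 (cv2) and the standard library are available. Lean on these libraries where they do the work, as an engineer would, in place of code of your own. Each camera call takes 0.05 s, during which the arm holds its last target. There are 200 camera calls.

## Working session

There is one attempt and no reset: what is moved stays moved. The work goes in short steps, Python scripts to look and compute and a tool call to move; the robot and the scene stay as the last step left them, time stands still between calls to the robot, and variables do not carry over. Pictures are saved under pics/ and viewed, at most 10 in all, crops included, and the job is handed in when it is done.

Besides the shell and the picture viewer there is one more tool, called as name(argument=value, ...), one argument or row to a line, values as JSON. jog_arm: Moves the arm, as the interface text tells. Its arguments: {"type":"object","properties":{"targets":{"type":"array","items":{"type":"array","items":{"type":"number"}}},"squeeze":{"type":"number"}},"required":["targets"]}

```bash
mkdir -p pics; ls; cat > h.py <<'E'
import numpy as np, cv2
from workcell import env, vision
def save(p,n,crop=None,scale=1):
    im=p["pixels"][:,:,::-1]
    if crop: im=im[crop[1]:crop[3],crop[0]:crop[2]]
    if scale!=1: im=cv2.resize(im,None,fx=scale,fy=scale,interpolation=cv2.INTER_CUBIC)
    cv2.imwrite("pics/"+n+".png",im)
def ray(p,xy):
    K=np.array(p["mtx"]);d=np.linalg.solve(K,[xy[0],xy[1],1.0]);R=np.array(p["orientation"])
    return np.array(p["origin"]),R@np.array([d[0],-d[1],-d[2]])
def onz(p,xy,z):
    o,d=ray(p,xy);return o+d*(z-o[2])/d[2]
def proj(p,X):
    R=np.array(p["orientation"]);c=R.T@(np.array(X)-np.array(p["origin"]))
    u=np.array(p["mtx"])@np.array([c[0],-c[1],-c[2]]);return u[:2]/u[2]
E
python3 - <<'E'
from h import *
s=env.get_state();print({k:np.round(v,3).tolist() for k,v in s.items()})
Z={"drive":0,"seat":.06,"shaft_tip":.118,"retainer_pivot":.105,"retainer_knob":.139,"spacer":0,"washer":0,"reagent":0,"jar":0,"driver":0}
for c in("scene","side"):
    p=vision.capture(c);save(p,c);print(c,sorted(p.keys()),np.round(p["origin"],3),np.round(p["orientation"],2).tolist(),np.round(p["mtx"],1).tolist())
    for q,z in Z.items():
        for r in vision.pinpoint(p,q)[:4]: print(q,np.round(r["xy"],1),round(r["score"],2),np.round(onz(p,r["xy"],z),4))
E
```

```text
pics
{'clock': 0.0, 'qpos': [-87.971, 17.959, 85.855, 0.0, 76.262, -12.799], 'dq': [-0.03, -0.016, -0.001, -0.081, -0.001, -0.071], 'joint_torque': [-0.0, -41.227, -25.974, -0.0, 0.004, -0.0], 'tcp_pos': [0.134, -0.507, 0.217], 'ee_rot': [[0.967, 0.256, -0.0], [0.256, -0.967, 0.001], [0.0, -0.001, -1.0]], 'contact_force': [0.042, 0.509, -0.438], 'moment': [0.01, -0.009, -0.01], 'grasp_force': 0.0, 'finger_gap': 1.0}
scene ['mtx', 'orientation', 'origin', 'pixels', 'shot'] [ 1.003 -0.682  0.898] [[0.83, -0.4, 0.38], [0.55, 0.59, -0.59], [0.01, 0.7, 0.71]] [[416.4, 0.0, 323.9], [0.0, 416.4, 205.6], [0.0, 0.0, 1.0]]
drive [359.6 211. ] 0.88 [0.6233 0.1045 0.    ]
seat [357.4 196.5] 0.75 [0.6142 0.099  0.06  ]
shaft_tip [358.2 177.1] 0.67 [0.6033 0.1145 0.118 ]
retainer_pivot [372.6 170.1] 0.89 [0.6161 0.1783 0.105 ]
retainer_knob [348.5 144.6] 0.81 [0.5161 0.2043 0.139 ]
spacer [236.5 294.8] 0.88 [ 0.5133 -0.3195  0.    ]
spacer [244.5 263. ] 0.78 [ 0.4648 -0.2337 -0.    ]
spacer [326.  242.3] 0.51 [ 0.606  -0.0532  0.    ]
washer [245.4 323.1] 0.73 [ 0.583  -0.3664  0.    ]
washer [281
[... 510 characters left out ...]
.6, 206.0], [0.0, 0.0, 1.0]]
drive [313.8 199.9] 0.97 [0.6142 0.1104 0.    ]
seat [315.2 190.6] 0.62 [0.6102 0.0909 0.06  ]
shaft_tip [317.9 174.5] 0.74 [0.6198 0.0942 0.118 ]
shaft_tip [316.8 189.2] 0.3 [0.593  0.0411 0.118 ]
retainer_pivot [306.9 160.7] 0.9 [0.6199 0.1757 0.105 ]
retainer_knob [270.2 155.7] 0.73 [0.5158 0.2014 0.139 ]
spacer [314.3 308.7] 0.64 [ 0.4684 -0.2284  0.    ]
spacer [343.4 334.9] 0.59 [ 0.5039 -0.3175  0.    ]
spacer [332.1 240. ] 0.54 [ 0.5993 -0.0535  0.    ]
washer [372.7 302.1] 0.63 [ 0.6087 -0.2703  0.    ]
washer [385.  344.1] 0.58 [ 0.5819 -0.3761  0.    ]
reagent [219.7 163. ] 0.57 [0.3919 0.3935 0.    ]
driver [395.4 257. ] 0.89 [ 0.7327 -0.1753  0.    ]
```

View pics/scene.png

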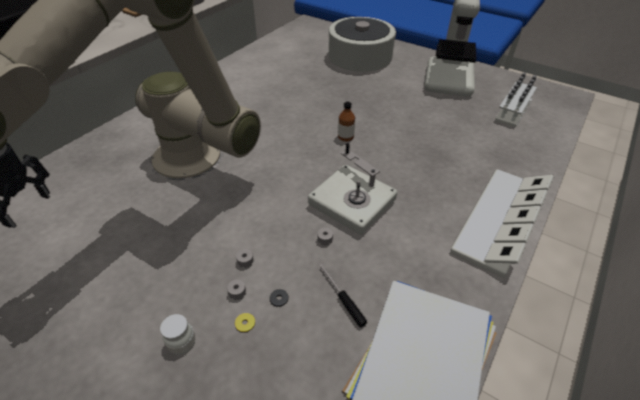

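View pics/side.png

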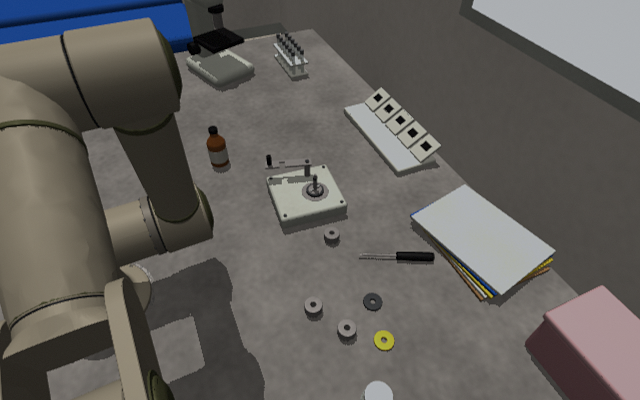

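Nearest spacer to the base is at about (0.466, -0.231), pixel (244,259) in the scene view. The dark washer is at (279,298), and the drive is at about (0.617, 0.10) with yaw near 0. The retainer is open. I'll move over the spacer next.

jog_arm(
  targets=[
    [0, 0, 0, 0.0485, -0.022, 0, 1],
    [0, 0, 0, 0.0485, -0.022, 0, 1],
    [0, 0, 0, 0.0485, -0.022, 0, 1],
    [0, 0, 0, 0.0485, -0.022, 0, 1],
    [0, 0, 0, 0.0485, -0.022, 0, 1],
    [0, 0, 0, 0.0485, -0.022, 0, 1],
    [0, 0, 0, 0.0485, -0.022, 0, 1],
    [0, 0, 0, 0.0485, -0.022, 0, 1],
    [0, 0, 0, 0, 0, 0, 1],
  ],
)

```text
clock: 2.22
tcp_pos: [0.4661, -0.2359, 0.2169]
ee_rot: [[0.966, 0.26, 0.0], [0.26, -0.966, 0.0], [0.0, -0.0, -1.0]]
contact_force: [-0.6, -0.4, -0.3]
finger_gap: 1.001
grasp_force: 0.0
```

```bash
python3 - <<'E'
from h import *
s=env.get_state();print(s["clock"],np.round(s["tcp_pos"],4),np.round(s["ee_rot"],3).tolist(),env.nose_length)
p=vision.capture("wrist");save(p,"w1")
R=np.array(s["ee_rot"]);print("cam in tool",np.round(R.T@(np.array(p["origin"])-s["tcp_pos"]),4),np.round(R.T@np.array(p["orientation"]),3).tolist(),np.round(p["mtx"],1).tolist())
for q,z in (("spacer",0),("washer",0)):
    for r in vision.pinpoint(p,q)[:4]: print(q,np.round(r["xy"],1),round(r["score"],2),np.round(onz(p,r["xy"],z),4))
    for r in vision.trace(p,q)[:4]: print(q,np.round(r["rect"],1),round(r["score"],2))
E
```

```text
2.225 [ 0.4661 -0.2359  0.2169] [[0.966, 0.26, 0.0], [0.26, -0.966, 0.0], [0.0, -0.0, -1.0]] 0.017
cam in tool [ 0.067   0.0007 -0.1559] [[0.0, 0.965, 0.262], [1.0, -0.0, -0.0], [-0.0, 0.262, -0.965]] [[350.8, 0.0, 325.5], [0.0, 350.8, 199.3], [0.0, 0.0, 1.0]]
spacer [408.5 146.9] 0.58 [ 0.5118 -0.3153  0.    ]
spacer [298.3 152.9 342.1 194.3] 0.84
spacer [150.8   0.  183.9   8.3] 0.66
spacer [387.7 125.9 436.7 171. ] 0.65
spacer [ 0.   0.1 81.6 84.8] 0.47
washer [479.7  93. ] 0.94 [ 0.5825 -0.3677  0.    ]
washer [395.7  39.3] 0.84 [ 0.6082 -0.2695  0.    ]
washer [369.5  13.1 419.4  64.5] 0.98
washer [456.9  66.  507.7 116.8] 0.87
```

View pics/w1.png

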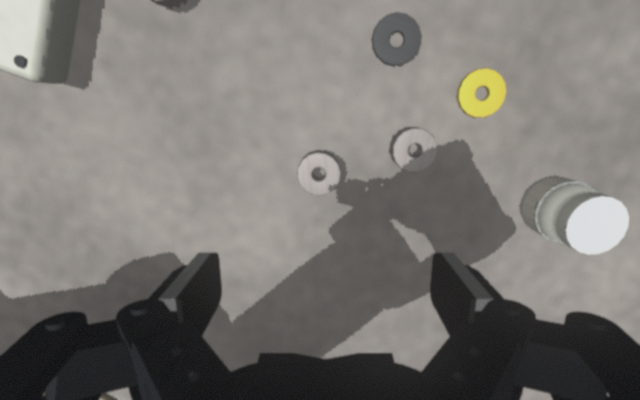

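The spacer to take has its top centred near pixel (319,173), the neighbouring look-alike is at (414,149), and the dark washer is at (396,40). Next I'll work out exact centres.

```bash
cat >> h.py <<'E'
def centre(p,q,near,z,dia):
    """fit a disc of known diameter at height z to the traced mask nearest pixel `near`, by mask overlap (top face)"""
    best=min(vision.trace(p,q),key=lambda r:np.hypot((r["rect"][0]+r["rect"][2])/2-near[0],(r["rect"][1]+r["rect"][3])/2-near[1]))
    return best
def bore(p,near,z,r=14,thr=None):
    """dark blob (bore) centroid near a pixel -> world xy on plane z"""
    g=cv2.GaussianBlur(cv2.cvtColor(p["pixels"],cv2.COLOR_RGB2GRAY),(3,3),0).astype(float)
    x,y=map(int,near);w=g[y-r:y+r+1,x-r:x+r+1]
    return g,w
def delta(s,X,yaw=None):
    R=np.array(s["ee_rot"]);return np.round(R.T@(np.array(X)-s["tcp_pos"]),4)
E
python3 - <<'E'
from h import *
s=env.get_state();p=vision.capture("wrist");print(np.round(s["qpos"],1))
g=cv2.cvtColor(p["pixels"],cv2.COLOR_RGB2GRAY)
print(g[160:188:2,304:336:2])
b=centre(p,"spacer",(319,173),.03,.044);m=b["pixels"]
print(b["rect"])
for name,near,z,rad in(("spacer",(319,173),.03,9),):
    x,y=near;w=g[y-rad:y+rad+1,x-rad:x+rad+1].astype(float);yy,xx=np.mgrid[y-rad:y+rad+1,x-rad:x+rad+1]
    k=np.clip(120-w,0,None);c=(np.sum(k*xx)/k.sum(),np.sum(k*yy)/k.sum());X=onz(p,c,z);print(name,c,X,delta(s,X))
b=centre(p,"washer",(396,40),.008,.048);ys,xs=np.nonzero(b["pixels"])
(cx,cy),r=cv2.minEnclosingCircle(np.c_[xs,ys].astype(np.float32));print("washer",cx,cy,r,xs.mean(),ys.mean(),onz(p,(cx,cy),.006))
# spacer by bright top face
w=((g>150)&b["pixels"]*0==0)
E
```

```text
[-40.1  17.5  86.4  -0.   76.1  35.1]
[[184 180 183 182 182 182 182 183 183 177 180 182 181 181 179 145]
 [183 178 181 181 178 173 172 175 181 177 178 183 181 183 181 170]
 [182 177 180 172 150 128 120 133 158 174 178 181 182 181 181 178]
 [181 176 174 139 105  99  98 123 145 160 175 180 183 182 181 177]
 [182 176 159 106  97  97 102 134 150 151 167 181 182 179 180 179]
 [181 175 147  88  94  97  98 116 142 133 158 180 182 182 179 178]
 [181 177 148  86  83  91  97 101 119 106 161 180 182 181 180 178]
 [180 178 161 109  75  78  81  86  89 121 169 180 181 180 178 175]
 [180 176 173 156 107  84  82  88 120 164 179 179 181 178 179 176]
 [181 176 175 179 166 143 138 152 174 182 178 178 177 176 177 170]
 [179 177 175 180 180 181 182 183 184 181 175 176 177 176 174 155]
 [178 176 175 177 179 182 182 181 181 180 175 174 173 172 166 122]
 [178 175 172 176 178 178 180 179 178 179 172 171 148 150 137 110]
 [171 173 172 174 175 177 176 177 177 176 171 169 155 124 120 123]]
[294.9, 150.2, 339.3, 191.7]
spacer (np.float64(314.57966936334856), np.float64(171.94794231445655)) [ 0.46310696 -0.2286881   0.03      ] [ 0.002  -0.0101  0.1872]
washer 392.6234130859375 34.677860260009766 27.00971794128418 393.16518557239937 34.90904338734971 [ 0.60745208 -0.2686176   0.006     ]
```

jog_arm(
  targets=[
    [0, 0, 0, 0.003, -0.0085, 0.05, 0.5],
    [0, 0, 0, 0, 0, 0.05, 0.5],
    [0, 0, 0, 0, 0, 0.05, 0.5],
    [0, 0, 0, 0, 0, 0.03, 0.5],
    [0, 0, 0, 0, 0, 0.019, 0.5],
    [0, 0, 0, 0, 0, 0, 0.5],
    [0, 0, 0, 0, 0, 0, -0.3],
    [0, 0, 0, 0, 0, 0, -0.3],
    [0, 0, 0, 0, 0, 0, -0.3],
  ],
  squeeze=40,
)

```text
clock: 3.75
tcp_pos: [0.4653, -0.2293, 0.0187]
ee_rot: [[0.967, 0.256, 0.001], [0.256, -0.967, -0.001], [0.001, 0.001, -1.0]]
contact_force: [-0.6, 0.5, -0.1]
finger_gap: 0.35
grasp_force: 0.0
```

```bash
python3 - <<'E'
from h import *
p=vision.capture("wrist");save(p,"w2")
E
```

```text
(no output)
```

View pics/w2.png

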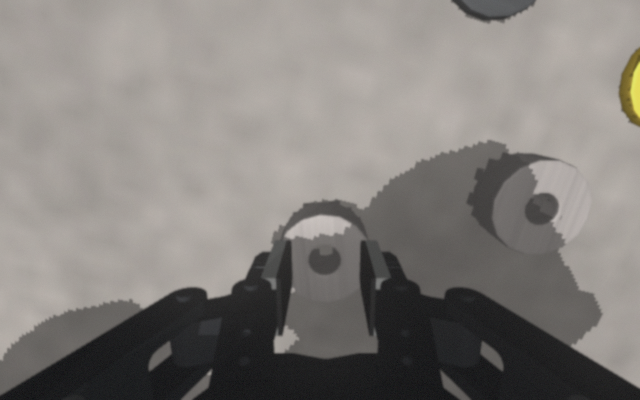

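The spacer is between the pads, with its bore at about (324,260). The fingers just haven't closed far enough yet.

jog_arm(
  targets=[
    [0, 0, 0, 0, 0, 0, -1],
    [0, 0, 0, 0, 0, 0, -1],
    [0, 0, 0, 0, 0, 0, -1],
    [0, 0, 0, 0, 0, 0, -1],
  ],
  squeeze=40,
)

```text
clock: 4.3
tcp_pos: [0.4651, -0.2291, 0.0181]
ee_rot: [[0.967, 0.256, 0.0], [0.256, -0.967, -0.0], [0.0, 0.0, -1.0]]
contact_force: [0.3, 0.1, -0.8]
finger_gap: -0.0
grasp_force: 0.0
```

```bash
python3 - <<'E'
from h import *
s=env.get_state();p=vision.capture("wrist");save(p,"w3")
g=cv2.cvtColor(p["pixels"],cv2.COLOR_RGB2GRAY)
print(s["finger_gap"],s["grasp_force"]);print(g[240:282:2,300:350:2])
print(onz(p,(324,260),.03),s["tcp_pos"],delta(s,onz(p,(324,260),.03)))
E
```

```text
-0.00029919286903916294 0.0
[[114 108 109 116 146 137 113  96  88  88  87  77  74  73  74  83  87  87
   85  84  88 106 112 114 114]
 [112 109 109 116 143 110  81  82  84  79  80  59  46  46  48  71  75  74
   77  76  78 104 111 114 113]
 [110 107 110 111 112  91  83  83  81  80  79  58  45  45  45  66  75  76
   76  75  74  99 110 112 112]
 [109 107 108 110 108  89  82  81  82  82  80  58  43  43  44  69  74  74
   73  75  73  92 109 111 113]
 [112 109 107 110 106  86  81  80  83  79  79  58  42  44  48  69  76  76
   74  74  76  92 110 109 112]
 [ 94  94  91  94  93  84  83  80  82  80  77  57  45  45  45  67  74  75
   75  74  73  83  93  95  95]
 [ 54  55  54  53  64  78  81  78  81  79  74  54  44  42  45  65  73  75
   73  74  73  68  49  51  49]
 [ 50  46  44  47  63  80  82  81  80  76  71  51  43  41  44  63  74  74
   72  73  71  66  45  40  43]
 [ 45  46  46  46  63  81  81  82  77  76  70  52  41  42  42  64  74  74
   73  74  73  71  46  42  42]
 [ 45  46  43  46  68  79  80  79  74  75  70  48  43  42  45  63  73  75
   70  74  72  69  49  40  37]
 [ 50  46  47  50  71 
[... 535 characters left out ...]
3  72  73  67  45  37  39  40  55  72  72
   71  73  73  73  63  35  40]
 [ 44  44  43  57  72  72  73  73  73  72  64  40  37  38  38  53  70  72
   71  71  72  71  66  42  37]
 [ 43  42  39  61  73  73  73  71  73  72  67  43  38  33  39  52  72  71
   72  72  72  72  68  44  40]
 [ 41  42  42  57  68  72  76  81  82  81  72  45  39  35  38  59  80  81
   81  77  73  68  61  42  39]
 [ 41  41  41  42  47  55  81 102 110 114 101  56  47  45  47  79 111 113
  108  87  64  47  42  37  37]
 [ 41  42  41  38  41  39  44  63  92 115 108  59  48  49  50  84 117 106
   74  44  38  34  36  32  35]]
[ 0.46498294 -0.22923072  0.03      ] [ 0.46512883 -0.22912084  0.01810409] [-0.0002  0.0001 -0.0119]
```

View pics/w3.png

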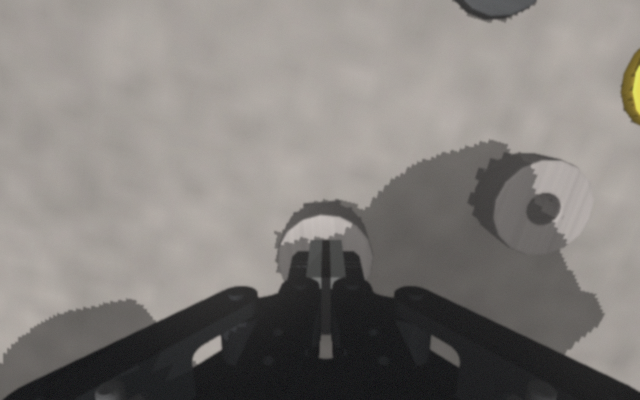

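The closed fingers sit above the spacer: from the image, the tips are about 33 mm higher than the stated TCP offset implies. The camera height agrees with the object sizes. I'll open, go lower while watching the force, and check.

jog_arm(
  targets=[
    [0, 0, 0, 0, 0, 0, 0.6],
    [0, 0, 0, 0, 0, 0, 0.6],
    [0, 0, 0, 0, 0, 0, 0.6],
    [0, 0, 0, 0, 0, 0, 0.6],
    [0, 0, 0, 0, 0, 0.008, 0.6],
    [0, 0, 0, 0, 0, 0.008, 0.6],
    [0, 0, 0, 0, 0, 0, 0.6],
  ],
)

```text
clock: 5.22
tcp_pos: [0.4647, -0.2288, 0.0012]
ee_rot: [[0.967, 0.256, -0.001], [0.256, -0.967, 0.001], [-0.001, -0.001, -1.0]]
contact_force: [-0.2, 0.2, 0.3]
finger_gap: 0.798
grasp_force: 0.0
```

```bash
python3 - <<'E'
from h import *
s=env.get_state();p=vision.capture("wrist");save(p,"w4")
print(s["finger_gap"],np.round(s["contact_force"],1),s["tcp_pos"])
c=vision.capture("side");save(c,"s4",(240,250,420,380),4)
E
```

```text
0.7978131502145752 [-0.2  0.2  0.3] [ 0.46468556 -0.22876333  0.00120369]
```

View pics/s4.png

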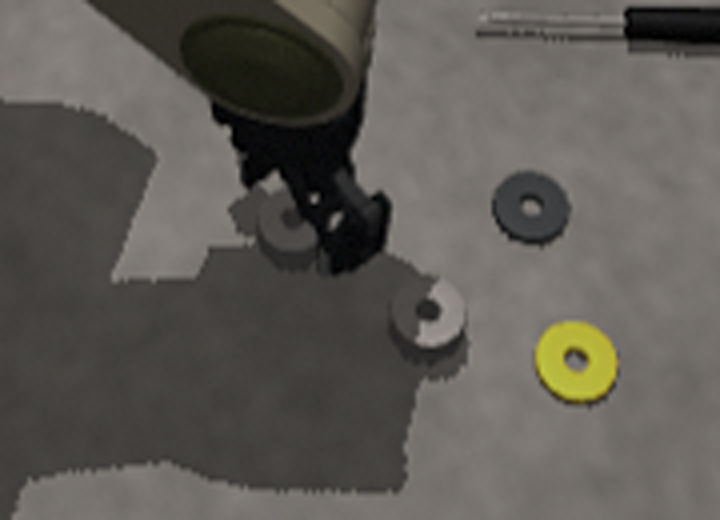

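At TCP z = 1 mm there is no contact, which confirms the offset. I'll keep descending gently.

jog_arm(
  targets=[
    [0, 0, 0, 0, 0, 0.005, 0.6],
    [0, 0, 0, 0, 0, 0.005, 0.6],
    [0, 0, 0, 0, 0, 0.004, 0.6],
    [0, 0, 0, 0, 0, 0, 0.6],
  ],
)

```text
clock: 5.82
tcp_pos: [0.4649, -0.229, -0.0123]
ee_rot: [[0.967, 0.256, -0.001], [0.256, -0.967, 0.0], [-0.0, -0.001, -1.0]]
contact_force: [-0.3, 0.1, -0.5]
finger_gap: 0.797
grasp_force: 0.0
```

```bash
python3 - <<'E'
from h import *
s=env.get_state();p=vision.capture("wrist");save(p,"w5",(160,160,480,400),2)
print(s["finger_gap"],np.round(s["contact_force"],1),s["tcp_pos"])
E
```

```text
0.796551835001825 [-0.3  0.1 -0.5] [ 0.46493635 -0.22898671 -0.01226857]
```

View pics/w5.png

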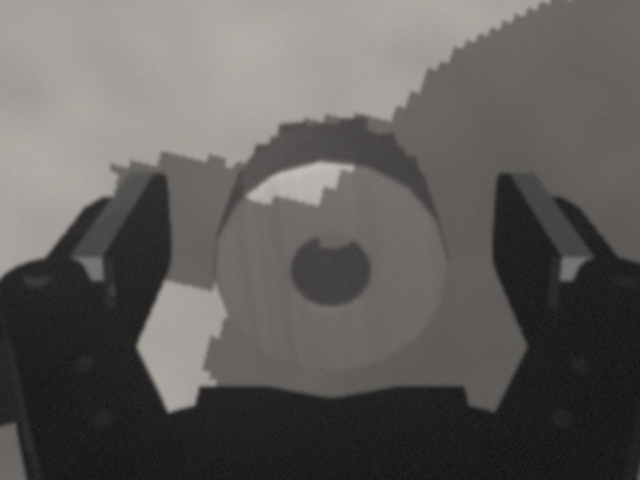

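The spacer is now properly between the pads, and its bore at (325.5,295) matches tool x of about 0. Lowering a little more, then gripping.

jog_arm(
  targets=[
    [0, 0, 0, 0, 0, 0.003, 0.6],
    [0, 0, 0, 0, 0, 0, 0],
    [0, 0, 0, 0, 0, 0, -1],
    [0, 0, 0, 0, 0, 0, -1],
    [0, 0, 0, 0, 0, 0, -1],
    [0, 0, 0, 0, 0, 0, -1],
  ],
  squeeze=40,
)

```text
clock: 6.62
tcp_pos: [0.4651, -0.2289, -0.0147]
ee_rot: [[0.967, 0.256, -0.0], [0.256, -0.967, 0.0], [-0.0, -0.0, -1.0]]
contact_force: [-1.9, 2.5, 5.3]
finger_gap: 0.499
grasp_force: 41.0
```

jog_arm(
  targets=[
    [0, 0, 0, 0, 0, -0.02, -1],
    [0, 0, 0, 0, 0, -0.05, -1],
    [0, 0, 0, 0, 0, -0.06, -1],
    [0, 0, 0, 0, 0, -0.06, -1],
    [0, 0, 0, 0.025, -0.0465, 0, -1],
    [0, 0, 0, 0.025, -0.0465, 0, -1],
    [0, 0, 0, 0.025, -0.0465, 0, -1],
    [0, 0, 0, 0.025, -0.0465, 0, -1],
    [0, 0, 0, 0.025, -0.0465, 0, -1],
    [0, 0, 0, 0.025, -0.0465, 0, -1],
    [0, 0, 0, 0, 0, 0, -1],
    [0, 0, 0, 0, 0, 0, -1],
  ],
)

```text
clock: 8.12
tcp_pos: [0.5385, 0.0786, 0.1745]
ee_rot: [[0.967, 0.256, -0.001], [0.256, -0.967, -0.0], [-0.001, 0.0, -1.0]]
contact_force: [-0.7, 0.4, -3.7]
finger_gap: 0.497
grasp_force: 42.1
```

```bash
python3 - <<'E'
from h import *
s=env.get_state();p=vision.capture("wrist");save(p,"w6")
print(s["clock"],s["finger_gap"],s["grasp_force"],np.round(s["contact_force"],1),np.round(s["tcp_pos"],4),np.round(s["qpos"],1),np.round(s["ee_rot"],3).tolist())
for q,z in(("seat",.06),("shaft_tip",.118),("retainer_pivot",.105),("retainer_knob",.139),("drive",0)):
    for r in vision.pinpoint(p,q)[:2]: X=onz(p,r["xy"],z);print(q,np.round(r["xy"],1),round(r["score"],2),np.round(X,4),delta(s,X))
E
```

```text
8.125 0.49745272170352317 42.08116298541427 [-0.7  0.4 -3.7] [0.5385 0.0786 0.1745] [-4.  22.4 86.1 -0.  71.6 71.1] [[0.967, 0.256, -0.001], [0.256, -0.967, -0.0], [-0.001, 0.0, -1.0]]
seat [322.1  91.9] 0.93 [0.611  0.0997 0.06  ] [ 0.0757 -0.0018  0.1145]
shaft_tip [321.   84.1] 0.7 [0.6134 0.1004 0.118 ] [ 0.0781 -0.0019  0.0565]
retainer_pivot [207.   38.9] 0.91 [0.6213 0.1724 0.105 ] [ 0.1042 -0.0694  0.0694]
retainer_knob [ 96.  211.3] 0.58 [0.5127 0.2065 0.139 ] [ 0.0079 -0.1302  0.0355]
drive [322.2  94.3] 0.57 [0.6107 0.1    0.    ] [ 0.0755 -0.0022  0.1745]
```

View pics/w6.png

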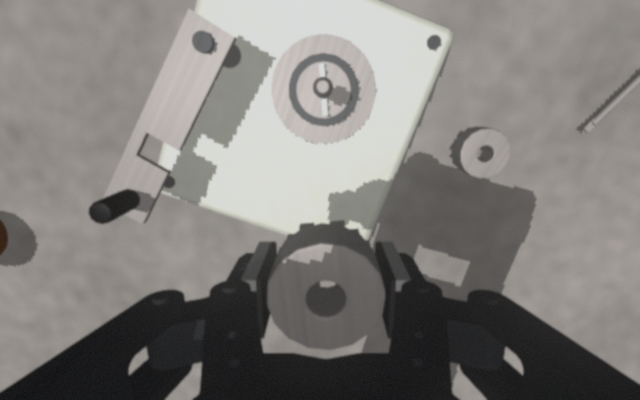

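The shaft tip shows at about (323,88) and the cross pin runs roughly along the image vertical, which is tool x, from (322,66) to (325,112). The held spacer's bore is at about (325,298). I'll refine these numerically.

```bash
python3 - <<'E'
from h import *
s=env.get_state();p=vision.capture("wrist")
g=cv2.cvtColor(p["pixels"],cv2.COLOR_RGB2GRAY)
print(g[62:116:2,300:350:2]); print(g[280:316:2,300:350:2])
E
```

```text
[[147 113 110 108 110 110 116 125 144 152 161 165 158 151 143 125 115 110
  106 105 107 109 127 163 184]
 [113 108 109 109 115 133 162 178 189 201 206 204 181 182 184 177 165 136
  114 108 108 105 107 117 159]
 [110 109 111 122 157 183 192 192 193 211 219 212 156 175 188 189 189 179
  161 127 109 105 108 106 116]
 [110 111 129 167 185 192 193 192 192 208 217 215 170 183 190 190 188 184
  184 171 133 109 107 105 104]
 [111 128 171 185 191 192 191 193 192 206 218 217 169 173 189 191 188 185
  185 187 174 133 110 106 104]
 [119 164 186 186 191 193 192 191 192 207 218 216 164 147 188 190 186 185
  187 188 189 174 128 105 106]
 [153 184 188 189 193 192 192 191 191 204 217 216 170 158 190 190 187 184
  187 190 189 188 165 115 104]
 [178 188 188 191 193 191 194 192 191 197 202 200 169 174 192 186 185 186
  190 191 188 186 183 139 108]
 [186 187 188 193 193 192 193 189 167 141 124 122 115 140 183 187 187 188
  190 189 188 188 187 168 115]
 [189 188 189 193 192 193 191 165 116 112 127 131 113  97 133 179 186 187
  192 189 188 187 188 181 133]
 [188 188 192 193 194 193 180 123 117 157 179 181 
[... 2926 characters left out ...]
60  61  61  61  61  63  61  61  64  64
   62  62  63  62  65  85  93]
 [ 94  94  94  83  66  60  59  61  61  63  58  62  64  60  61  65  63  61
   62  62  61  63  70  89  96]
 [ 96  92  94  88  71  65  61  59  60  62  62  63  62  62  64  62  62  63
   62  61  63  66  78  93  95]
 [ 96  95  95  95  83  69  64  63  60  63  64  63  61  64  63  63  61  62
   62  61  63  74  91  94  97]
 [ 95  94  95  97  96  80  67  61  62  62  60  61  60  63  62  64  61  62
   60  64  73  88  93  96  96]
 [ 94  94  95  97  98  96  79  71  66  63  63  63  62  63  62  64  64  66
   65  77  89  96  96  96  97]
 [ 95  93  96  97  99  98  95  90  80  71  67  64  64  64  65  67  67  70
   82  96  97  99  97  95  95]]
```

jog_arm(
  targets=[
    [0, 0, 0, 0.0383, -0.0013, 0, -1],
    [0, 0, 0, 0.0383, -0.0012, 0, -1],
    [0, 0, 0, 0, 0, 0.03, -1],
    [0, 0, 0, 0, 0, 0.03, -1],
    [0, 0, 0, 0, 0, 0, -1],
    [0, 0, 0, 0, 0, 0, -1],
  ],
)

```text
clock: 9.22
tcp_pos: [0.6128, 0.1008, 0.1166]
ee_rot: [[0.967, 0.256, 0.002], [0.256, -0.967, -0.0], [0.002, 0.001, -1.0]]
contact_force: [-0.3, -0.4, -2.5]
finger_gap: 0.498
grasp_force: 42.1
```

```bash
python3 - <<'E'
from h import *
s=env.get_state();print(np.round(s["tcp_pos"],4),np.round(s["contact_force"],1),delta(s,(.6121,.0999,.118)))
p=vision.capture("wrist");g=cv2.cvtColor(p["pixels"],cv2.COLOR_RGB2GRAY)
print(g[276:322:2,300:350:2])
E
```

```text
[0.6128 0.1008 0.1166] [-0.3 -0.4 -2.5] [-0.0009  0.0007 -0.0014]
[[ 95  99 100  99  97  97 101  99  99  98  99  98  98  98  97  99  97  98
   98  98  97  97  95  95  97]
 [ 96  98  99  97  96  98  99 100 100  97  96  99  99  99  98  96  97  98
   99  97  97  95  96  95  95]
 [ 96  98  96  98  98  99  98  96  97  96 117 142 157 150 140 130 117 102
   99  98  96  97  96  95  97]
 [ 95  98  98  97  98  97  95  94  85  88 174 205 210 209 203 200 189 155
  102  94  95  94  95  94  95]
 [ 96  98  97  97  95  96  88  76  65  75 171 211 211 212 211 208 203 174
   92  82  90  95  94  95  94]
 [ 93  95  97  97  94  83  68  64  62  71 136 177 180 185 184 160 131  96
   64  62  76  90  95  95  94]
 [ 94  97  96  96  88  67  62  62  63  63  66  73  80  91  89  71  64  60
   59  59  62  75  93  94  95]
 [ 95  95  97  91  75  62  61  61  62  61  61  61  62  63  63  60  61  59
   60  58  60  65  81  93  95]
 [ 94  94  95  83  64  61  61  63  61  60  62  61  60  61  60  62  60  61
   61  60  61  60  72  89  94]
 [ 92  92  90  75  62  62  62  62  63  62  61  60  60  60  62  62  60  60
   62  61  60  
[... 681 characters left out ...]
61  63  61  63  62  62  63  62  63  63
   60  60  62  73  90  93  94]
 [ 92  95  95  97  92  79  65  64  63  64  62  62  61  62  62  62  61  63
   60  64  71  86  93  95  93]
 [ 96  93  93  96  98  93  80  72  64  66  62  65  61  61  62  63  64  64
   67  75  89  97  94  95  95]
 [ 95  94  93  96  97  97  95  88  79  70  66  65  64  65  65  64  69  71
   83  92  96  95  95  94  94]
 [ 95  94  93  96  98  97  98  99  99  92  85  80  80  77  80  83  87  94
   97  98  98  98  94  93  94]
 [ 96  94  92  97  97  98  98  96 100 103 101 101 103 102 100 100 101  97
   99  96  98  96  95  94  95]
 [ 96  94  93  94  98  97  96  96  98  98  99  99 101 102 100 100  96  96
   97  97  98  98  95  96  96]]
```

jog_arm(
  targets=[
    [0, 0, 0, -0.0006, 0, 0.01, -1],
    [0, 0, 0, 0, 0, 0.008, -1],
    [0, 0, 0, 0, 0, 0.006, -1],
    [0, 0, 0, 0, 0, 0, -1],
  ],
)

```text
clock: 9.78
tcp_pos: [0.6115, 0.1007, 0.0906]
ee_rot: [[0.967, 0.256, -0.0], [0.256, -0.967, -0.0], [-0.0, 0.0, -1.0]]
contact_force: [0.7, -0.7, -3.5]
finger_gap: 0.494
grasp_force: 42.1
```

jog_arm(
  targets=[
    [0, 0, 0, 0, 0, 0.01, -1],
    [0, 0, 0, 0, 0, 0.01, -1],
    [0, 0, 0, 0, 0, 0.01, -1],
    [0, 0, 0, 0, 0, 0.005, -1],
    [0, 0, 0, 0, 0, 0, -1],
  ],
)

```text
clock: 10.4
tcp_pos: [0.612, 0.1006, 0.0554]
ee_rot: [[0.967, 0.256, 0.001], [0.256, -0.967, -0.0], [0.001, 0.0, -1.0]]
contact_force: [7.4, -2.2, -6.6]
finger_gap: 0.496
grasp_force: 41.9
```

jog_arm(
  targets=[
    [0, 0, 0, 0.0006, 0.0003, 0.002, -1],
    [0, 0, 0, 0, 0, 0.002, -1],
    [0, 0, 0, 0, 0, 0, -1],
  ],
)

```text
clock: 10.78
tcp_pos: [0.6121, 0.1007, 0.0517]
ee_rot: [[0.967, 0.256, -0.0], [0.256, -0.967, -0.0], [-0.0, -0.0, -1.0]]
contact_force: [4.5, -2.8, -5.1]
finger_gap: 0.503
grasp_force: 42.1
```

jog_arm(
  targets=[
    [0, 0, 0, 0.0004, 0.0002, 0.001, -1],
    [0, 0, 0, 0, 0, 0.001, -1],
    [0, 0, 0, 0, 0, 0, -1],
  ],
)

```text
clock: 11.15
tcp_pos: [0.6122, 0.1008, 0.0498]
ee_rot: [[0.967, 0.256, -0.001], [0.256, -0.967, 0.0], [-0.001, -0.0, -1.0]]
contact_force: [0.2, 0.1, -3.0]
finger_gap: 0.498
grasp_force: 42.2
```

jog_arm(
  targets=[
    [0, 0, 0, 0, 0, 0.001, -1],
    [0, 0, 0, 0, 0, 0, -1],
  ],
)

```text
clock: 11.4
tcp_pos: [0.6124, 0.1007, 0.0489]
ee_rot: [[0.967, 0.256, -0.001], [0.256, -0.967, 0.0], [-0.001, -0.0, -1.0]]
contact_force: [-0.2, -1.0, -2.8]
finger_gap: 0.494
grasp_force: 42.2
```

jog_arm(
  targets=[
    [0, 0, 0, 0, 0, 0.001, -1],
    [0, 0, 0, 0, 0, 0, -1],
  ],
)

```text
clock: 11.65
tcp_pos: [0.6126, 0.1006, 0.048]
ee_rot: [[0.967, 0.256, -0.0], [0.256, -0.967, 0.0], [-0.0, -0.0, -1.0]]
contact_force: [-0.1, 0.3, -2.9]
finger_gap: 0.495
grasp_force: 42.2
```

jog_arm(
  targets=[
    [0, 0, 0, 0, 0, 0.001, -1],
    [0, 0, 0, 0, 0, 0, -1],
  ],
)

```text
clock: 11.9
tcp_pos: [0.6126, 0.1006, 0.047]
ee_rot: [[0.967, 0.256, -0.0], [0.256, -0.967, -0.0], [-0.0, -0.0, -1.0]]
contact_force: [0.2, 0.1, -3.4]
finger_gap: 0.496
grasp_force: 42.2
```

jog_arm(
  targets=[
    [0, 0, 0, 0, 0, 0.001, -1],
    [0, 0, 0, 0, 0, 0, -1],
  ],
)

```text
clock: 12.15
tcp_pos: [0.6126, 0.1006, 0.046]
ee_rot: [[0.967, 0.256, -0.0], [0.256, -0.967, -0.0], [-0.0, -0.0, -1.0]]
contact_force: [0.0, 0.3, -3.6]
finger_gap: 0.495
grasp_force: 42.2
```

jog_arm(
  targets=[
    [0, 0, 0, 0, 0, 0.0005, -1],
    [0, 0, 0, 0, 0, 0, -1],
  ],
)

```text
clock: 12.4
tcp_pos: [0.6126, 0.1006, 0.0456]
ee_rot: [[0.967, 0.256, -0.0], [0.256, -0.967, 0.0], [-0.0, -0.0, -1.0]]
contact_force: [-0.2, -0.1, -3.2]
finger_gap: 0.497
grasp_force: 42.2
```

jog_arm(
  targets=[
    [0, 0, 0, 0, 0, 0.0004, -1],
    [0, 0, 0, 0, 0, 0, -1],
  ],
)

```text
clock: 12.65
tcp_pos: [0.6127, 0.1006, 0.0454]
ee_rot: [[0.967, 0.256, 0.0], [0.256, -0.967, -0.0], [0.0, 0.0, -1.0]]
contact_force: [-1.4, -0.9, 0.0]
finger_gap: 0.5
grasp_force: 42.4
```

Contact came at TCP 0.0454, so the underside is at about 60 mm: home, with a slot already over the pin. Releasing, backing off and checking.

jog_arm(
  targets=[
    [0, 0, 0, 0, 0, 0, 0.4],
    [0, 0, 0, 0, 0, 0, 0.4],
    [0, 0, 0, 0, 0, 0, 0.4],
    [0, 0, 0, 0, 0, -0.02, 0.4],
    [0, 0, 0, 0, 0, -0.04, 0.4],
    [0, 0, 0, 0, 0, -0.04, 0.4],
    [0, 0, 0, 0, 0, -0.03, 0.6],
    [0, 0, 0, -0.04, 0, 0, 0.6],
    [0, 0, 0, -0.036, 0, 0, 0.6],
    [0, 0, 0, 0, 0, 0, 0.6],
    [0, 0, 0, 0, 0, 0, 0.6],
  ],
)

```text
clock: 14.02
tcp_pos: [0.5398, 0.0812, 0.1756]
ee_rot: [[0.967, 0.256, 0.001], [0.256, -0.967, -0.0], [0.001, 0.0, -1.0]]
contact_force: [0.6, 0.5, -0.4]
finger_gap: 0.799
grasp_force: 0.0
```

```bash
python3 - <<'E'
from h import *
s=env.get_state();p=vision.capture("wrist");save(p,"w7",(220,10,420,160),4)
print(np.round(s["tcp_pos"],4),np.round(s["contact_force"],1))
for X,rad in(((.6121,.0999,.118),.0035),((.6121,.0999,.09),.022),((.6121,.0999,.095),.022)):
    a=np.array(X); print(X,[np.round(proj(p,a+np.array(d)*rad),1).tolist() for d in((0,0,0),(.256,-.967,0),(-.256,.967,0),(.967,.256,0),(-.967,-.256,0))])
for r in vision.pinpoint(p,"spacer")[:3]:print(r["xy"],r["score"],onz(p,r["xy"],.06))
for r in vision.trace(p,"spacer")[:3]:print(r["rect"],r["score"])
E
```

```text
[0.5398 0.0812 0.1756] [ 0.6  0.5 -0.4]
(0.6121, 0.0999, 0.118) [[324.9, 90.6], [330.9, 90.6], [318.9, 90.6], [324.9, 84.2], [324.9, 96.8]]
(0.6121, 0.0999, 0.09) [[324.9, 92.2], [358.3, 92.2], [291.5, 92.2], [324.9, 56.4], [324.9, 126.3]]
(0.6121, 0.0999, 0.095) [[324.9, 91.9], [359.0, 92.0], [290.8, 91.9], [324.9, 55.4], [324.9, 126.7]]
[473.3, 148.6] 0.95 [ 0.60210398 -0.02115456  0.06      ]
[326.1, 96.6] 0.84 [0.61023306 0.09853993 0.06      ]
[449.1, 128.3, 509.7, 182.0] 0.74
[293.8, 61.6, 360.7, 126.0] 0.73
[90.1, 0.0, 457.4, 261.0] 0.63
```

View pics/w7.png

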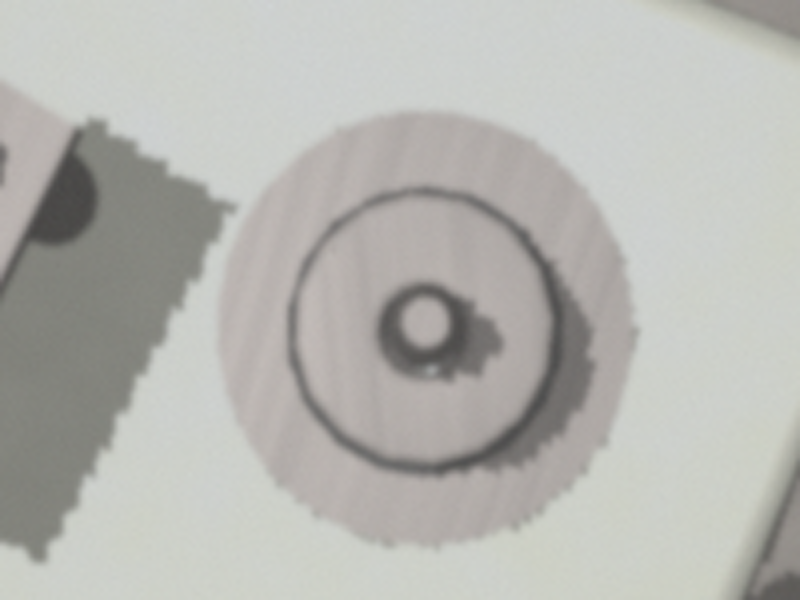

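The spacer is seated: its outline is 66.7 px wide against a predicted 66.8 px at 90 mm, and it is centred on the shaft. Next, the dark washer.

jog_arm(
  targets=[
    [0, 0, 0, -0.0034, 0.0508, 0, 0.6],
    [0, 0, 0, -0.0034, 0.0508, 0, 0.6],
    [0, 0, 0, -0.0034, 0.0508, 0, 0.6],
    [0, 0, 0, -0.0034, 0.0508, 0, 0.6],
    [0, 0, 0, -0.0034, 0.0508, 0, 0.6],
    [0, 0, 0, -0.0034, 0.0508, 0, 0.5],
    [0, 0, 0, -0.0034, 0.0508, 0, 0.4],
    [0, 0, 0, 0, 0, 0.05, 0.24],
    [0, 0, 0, 0, 0, 0.04, 0.24],
    [0, 0, 0, 0, 0, 0, 0.24],
    [0, 0, 0, 0, 0, 0, 0.24],
    [0, 0, 0, 0, 0, 0, 0.24],
  ],
)

```text
clock: 15.68
tcp_pos: [0.6081, -0.2691, 0.0874]
ee_rot: [[0.967, 0.256, 0.003], [0.256, -0.967, -0.002], [0.002, 0.003, -1.0]]
contact_force: [-0.3, -0.8, 0.3]
finger_gap: 0.618
grasp_force: 0.0
```

```bash
cat >> h.py <<'E'
def wash(p):
    """dark washer: ellipse of its mask by the network, else None"""
    out=[]
    for r in vision.trace(p,"washer"):
        m=r["pixels"];ys,xs=np.nonzero(m);col=p["pixels"][m].mean(0)
        c,_=cv2.findContours(m.astype(np.uint8),cv2.RETR_EXTERNAL,cv2.CHAIN_APPROX_NONE);c=max(c,key=len)
        (x,y),ax,_a=cv2.fitEllipse(c);out.append((round(r["score"],2),np.round(col),round(x,1),round(y,1),np.round(ax,1),r["rect"]))
    return out
E
python3 - <<'E'
from h import *
s=env.get_state();p=vision.capture("wrist")
print(s["clock"],np.round(s["tcp_pos"],4),s["finger_gap"],np.round(s["ee_rot"],3).tolist())
for o in wash(p): print(*o,delta(s,onz(p,(o[2],o[3]),.007)),onz(p,(o[2],o[3]),.007))
g=cv2.cvtColor(p["pixels"],cv2.COLOR_RGB2GRAY)
X=wash(p)[0];x,y=int(X[2]),int(X[3]);print(x,y);print(g[y-14:y+15:2,x-16:x+18:2])
E
```

```text
15.675 [ 0.6081 -0.2691  0.0874] 0.6184891137037665 [[0.967, 0.256, 0.003], [0.256, -0.967, -0.002], [0.002, 0.003, -1.0]]
0.62 [146. 126.  61.] 449.2 259.7 [42.3 66.1] [416.9, 235.3, 476.0, 289.6] [-0.043   0.0914  0.0805] [ 0.59019898 -0.36863539  0.007     ]
0.6 [89. 89. 90.] 324.5 202.4 [64.9 66.8] [291.8, 170.7, 357.0, 232.5] [0.0006 0.0001 0.0804] [ 0.60895268 -0.2691681   0.007     ]
449 259
[[140 140 138 139 138 139 137 136 136 135 136 135 135 135 133 125 110]
 [138 139 139 137 138 137 135 138 137 136 136 134 134 134 134 135 130]
 [138 139 139 136 137 136 135 136 135 136 137 133 136 133 135 133 134]
 [139 136 138 137 137 136 135 135 137 135 135 134 135 134 134 135 134]
 [136 135 136 137 137 136 135 133 135 134 133 134 135 134 133 134 134]
 [136 135 133 134 134 137 134 134 135 134 135 133 132 135 135 136 133]
 [135 135 135 136 135 135 134 133 133 134 134 133 135 133 135 135 134]
 [135 135 135 132 124 123 122 123 129 132 134 135 133 135 133 133 134]
 [134 134 130 115 107 102 100 102 108 121 132 135 135 135 134 134 134]
 [135 128 112 100  98  98  98  97  98  97 120 133 135 134 135 132 133]
 [130 116  98  98  98  97  97  98  97  87 103 133 134 134 134 133 134]
 [116 107  97  98  98  98  97  97  94  82  97 127 134 134 134 133 134]
 [ 81  97  97  98  98  96  99  97  88  80  99 130 134 135 133 135 134]
 [ 53  84  98  97  97  97  97  89  80  84 111 132 135 133 133 135 131]
 [ 40  54  83  92  91  87  84  81  84  98 127 135 135 134 134 133 132]]
```

jog_arm(
  targets=[
    [0, 0, 0, 0.0006, 0, 0.03, 0.24],
    [0, 0, 0, 0, 0, 0.03, 0.24],
    [0, 0, 0, 0, 0, 0.03, 0.24],
    [0, 0, 0, 0, 0, 0.008, 0.24],
    [0, 0, 0, 0, 0, 0, 0.24],
    [0, 0, 0, 0, 0, 0, 0.24],
  ],
)

```text
clock: 16.58
tcp_pos: [0.6085, -0.269, -0.0112]
ee_rot: [[0.967, 0.256, 0.002], [0.256, -0.967, -0.001], [0.002, 0.002, -1.0]]
contact_force: [-0.2, -0.6, 0.6]
finger_gap: 0.617
grasp_force: 0.0
```

```bash
python3 - <<'E'
from h import *
s=env.get_state();p=vision.capture("wrist");save(p,"w8",(160,160,480,400),2)
print(np.round(s["tcp_pos"],4),np.round(s["contact_force"],1))
for o in wash(p): print(*o)
a=np.array(s["tcp_pos"]);R=np.array(s["ee_rot"])
print(proj(p,[a[0],a[1],.008]),proj(p,[a[0],a[1],.008]+R[:,0]*.007),proj(p,[a[0],a[1],.008]-R[:,0]*.007))
E
```

```text
[ 0.6085 -0.269  -0.0112] [-0.2 -0.6  0.6]
0.72 [71. 71. 72.] 324.3 263.5 [103.5 108.7] [269.9, 212.7, 377.5, 314.6]
0.59 [148. 127.  57.] 477.5 383.6 [17.8 49. ] [461.4, 354.4, 544.0, 398.7]
[323.81602648 266.94386481] [323.80196552 251.72993686] [323.82974652 281.78892573]
```

View pics/w8.png

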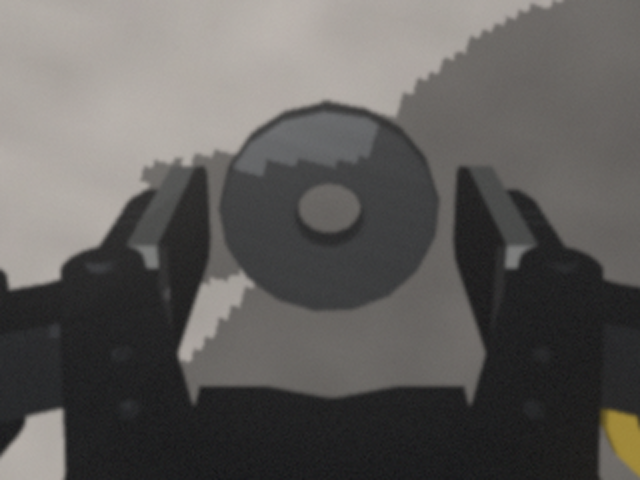

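The washer is centred between the pads, its bore matching the prediction, and the tips are about 7 mm up. Going 5 mm lower.

jog_arm(
  targets=[
    [0, 0, 0, 0, 0, 0.002, 0.24],
    [0, 0, 0, 0, 0, 0.002, 0.24],
    [0, 0, 0, 0, 0, 0.0015, 0.24],
    [0, 0, 0, 0, 0, 0, 0.24],
  ],
)

```text
clock: 17.18
tcp_pos: [0.6077, -0.2685, -0.0177]
ee_rot: [[0.967, 0.256, -0.0], [0.256, -0.967, 0.0], [-0.0, -0.0, -1.0]]
contact_force: [-2.9, 2.1, 6.3]
finger_gap: 0.621
grasp_force: 2.8
```

jog_arm(
  targets=[
    [0, 0, 0, 0, 0, -0.0017, 0.24],
    [0, 0, 0, 0, 0, 0, 0.1],
    [0, 0, 0, 0, 0, 0, -0.2],
    [0, 0, 0, 0, 0, 0, -1],
    [0, 0, 0, 0, 0, 0, -1],
    [0, 0, 0, 0, 0, 0, -1],
  ],
  squeeze=30,
)

```text
clock: 17.92
tcp_pos: [0.6079, -0.2687, -0.0163]
ee_rot: [[0.967, 0.256, 0.001], [0.256, -0.967, -0.0], [0.0, 0.0, -1.0]]
contact_force: [-0.5, -0.9, 4.3]
finger_gap: 0.538
grasp_force: 32.3
```

jog_arm(
  targets=[
    [0, 0, 0, 0, 0, -0.02, -1],
    [0, 0, 0, 0, 0, -0.05, -1],
    [0, 0, 0, 0, 0, -0.055, -1],
    [0, 0, 0, 0, 0, -0.05, -1],
    [0, 0, 0, 0.0124, -0.0445, 0, -1],
    [0, 0, 0, 0.0124, -0.0445, 0, -1],
    [0, 0, 0, 0.0124, -0.0445, 0, -1],
    [0, 0, 0, 0.0124, -0.0445, 0, -1],
    [0, 0, 0, 0.0124, -0.0445, 0, -1],
    [0, 0, 0, 0.0124, -0.0445, 0, -1],
    [0, 0, 0, 0.0124, -0.0445, 0, -1],
    [0, 0, 0, 0.0124, -0.0445, 0, -1],
    [0, 0, 0, 0, 0, 0, -1],
    [0, 0, 0, 0, 0, 0, -1],
    [0, 0, 0, 0, 0, 0, -1],
  ],
)

```text
clock: 19.8
tcp_pos: [0.6126, 0.0999, 0.1586]
ee_rot: [[0.967, 0.254, 0.0], [0.254, -0.967, -0.0], [-0.0, 0.0, -1.0]]
contact_force: [0.5, -1.4, -0.2]
finger_gap: 0.536
grasp_force: 31.3
```

```bash
python3 - <<'E'
from h import *
s=env.get_state();p=vision.capture("wrist");save(p,"w9",(160,160,480,400),2)
a=np.array(s["tcp_pos"]);R=np.array(s["ee_rot"])
print(np.round(a,4),np.round(s["contact_force"],1),s["grasp_force"],s["finger_gap"],delta(s,(.6126,.1006,.12)))
for z in(-.0243,-.0163):
  c=a+R[:,2]*z;print(z,[np.round(proj(p,c+R[:,0]*k+R[:,1]*(.0003)),1).tolist() for k in(-.024,-.007,0,.007,.024)],[np.round(proj(p,c+R[:,1]*k),1).tolist() for k in(-.007,.007)])
E
```

```text
[0.6126 0.0999 0.1586] [ 0.5 -1.4 -0.2] 31.274948029895313 0.5357550190631697 [ 0.0002 -0.0007  0.0386]
-0.0243 [[324.4, 323.4], [324.4, 287.8], [324.4, 272.5], [324.4, 256.9], [324.4, 217.1]] [[306.7, 272.5], [340.7, 272.6]]
-0.0163 [[324.5, 312.7], [324.5, 278.6], [324.5, 264.0], [324.5, 249.0], [324.5, 211.1]] [[307.7, 264.0], [339.9, 264.0]]
```

View pics/w9.png

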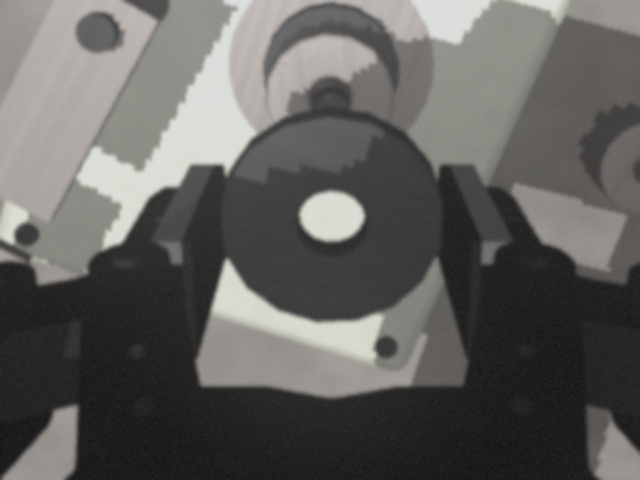

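jog_arm(
  targets=[
    [0, 0, 0, 0.0002, -0.0005, 0.03, -1],
    [0, 0, 0, 0, 0, 0.022, -1],
    [0, 0, 0, 0, 0, 0, -1],
    [0, 0, 0, 0, 0, 0, -1],
  ],
)

```text
clock: 20.35
tcp_pos: [0.6132, 0.1011, 0.1076]
ee_rot: [[0.967, 0.255, 0.002], [0.255, -0.967, -0.0], [0.002, 0.0, -1.0]]
contact_force: [0.3, -0.3, -0.1]
finger_gap: 0.535
grasp_force: 31.3
```

jog_arm(
  targets=[
    [0, 0, 0, -0.0004, 0.0002, 0.006, -1],
    [0, 0, 0, 0, 0, 0.006, -1],
    [0, 0, 0, 0, 0, 0.004, -1],
    [0, 0, 0, 0, 0, 0, -1],
  ],
)

```text
clock: 20.85
tcp_pos: [0.6122, 0.1012, 0.0901]
ee_rot: [[0.967, 0.256, -0.0], [0.256, -0.967, -0.0], [-0.0, -0.0, -1.0]]
contact_force: [-0.0, -0.5, -1.1]
finger_gap: 0.533
grasp_force: 31.2
```

jog_arm(
  targets=[
    [0, 0, 0, 0.0002, 0.0003, 0.005, -1],
    [0, 0, 0, 0, 0, 0.005, -1],
    [0, 0, 0, 0, 0, 0.003, -1],
    [0, 0, 0, 0, 0, 0, -1],
    [0, 0, 0, 0, 0, 0, -1],
  ],
)

```text
clock: 21.48
tcp_pos: [0.6126, 0.101, 0.0775]
ee_rot: [[0.967, 0.256, 0.0], [0.256, -0.967, -0.0], [0.0, 0.0, -1.0]]
contact_force: [-0.2, 0.1, -1.0]
finger_gap: 0.537
grasp_force: 31.3
```

Underside at about 93.8 mm. Next, small steps down.

jog_arm(
  targets=[
    [0, 0, 0, 0, 0.0003, 0.0015, -1],
    [0, 0, 0, 0, 0, 0.001, -1],
    [0, 0, 0, 0, 0, 0, -1],
  ],
)

```text
clock: 21.85
tcp_pos: [0.6126, 0.1007, 0.0748]
ee_rot: [[0.967, 0.256, -0.0], [0.256, -0.967, 0.0], [-0.0, -0.0, -1.0]]
contact_force: [-0.7, -0.0, -1.4]
finger_gap: 0.539
grasp_force: 31.3
```

jog_arm(
  targets=[
    [0, 0, 0, 0, 0, 0.0007, -1],
    [0, 0, 0, 0, 0, 0, -1],
  ],
)

```text
clock: 22.1
tcp_pos: [0.6126, 0.1008, 0.0742]
ee_rot: [[0.967, 0.256, -0.0], [0.256, -0.967, 0.0], [-0.0, -0.0, -1.0]]
contact_force: [-0.1, -0.3, -1.4]
finger_gap: 0.539
grasp_force: 31.3
```

jog_arm(
  targets=[
    [0, 0, 0, 0, 0, 0.0006, -1],
    [0, 0, 0, 0, 0, 0, -1],
  ],
)

```text
clock: 22.35
tcp_pos: [0.6127, 0.1007, 0.0737]
ee_rot: [[0.967, 0.256, 0.0], [0.256, -0.967, -0.0], [0.0, 0.0, -1.0]]
contact_force: [-0.6, -0.1, -1.0]
finger_gap: 0.537
grasp_force: 31.3
```

jog_arm(
  targets=[
    [0, 0, 0, 0, 0, 0.0005, -1],
    [0, 0, 0, 0, 0, 0, -1],
  ],
)

```text
clock: 22.6
tcp_pos: [0.6127, 0.1007, 0.0736]
ee_rot: [[0.967, 0.256, 0.0], [0.256, -0.967, -0.0], [0.0, 0.0, -1.0]]
contact_force: [-1.3, -0.2, 5.2]
finger_gap: 0.536
grasp_force: 31.8
```

Washer contact was gentle. Releasing, backing off and checking.

jog_arm(
  targets=[
    [0, 0, 0, 0, 0, 0, 0.4],
    [0, 0, 0, 0, 0, 0, 0.4],
    [0, 0, 0, 0, 0, 0, 0.4],
    [0, 0, 0, 0, 0, -0.02, 0.4],
    [0, 0, 0, 0, 0, -0.04, 0.4],
    [0, 0, 0, 0, 0, -0.04, 0.4],
    [0, 0, 0, -0.04, 0, 0, 0.4],
    [0, 0, 0, -0.036, 0, 0, 0.4],
    [0, 0, 0, 0, 0, 0, 0.4],
    [0, 0, 0, 0, 0, 0, 0.4],
    [0, 0, 0, 0, 0, 0, 0.4],
  ],
)

```text
clock: 23.98
tcp_pos: [0.5398, 0.0814, 0.1729]
ee_rot: [[0.967, 0.256, 0.0], [0.256, -0.967, 0.0], [0.0, -0.0, -1.0]]
contact_force: [-0.3, -0.2, 0.6]
finger_gap: 0.699
grasp_force: 0.0
```

```bash
python3 - <<'E'
from h import *
s=env.get_state();p=vision.capture("wrist");save(p,"w10")
a=np.array(s["tcp_pos"]);R=np.array(s["ee_rot"]);print(s["clock"],np.round(a,4))
for o in wash(p): print(*o)
for z in(.098,.103,.09): print(z,[np.round(proj(p,np.array([.6121,.1,z])+R[:,i]*k),1).tolist() for i,k in((0,0),(1,-.024),(1,.024),(0,.024),(0,-.024))])
for q,z in(("retainer_pivot",.105),("retainer_knob",.139),("shaft_tip",.118)):
    for r in vision.pinpoint(p,q)[:2]: print(q,np.round(r["xy"],1),round(r["score"],2),np.round(onz(p,r["xy"],z),4))
g=cv2.cvtColor(p["pixels"],cv2.COLOR_RGB2GRAY);print(g[90,280:372:2]);print(g[80:100:2,308:342:2])
E
```

```text
23.975 [0.5398 0.0814 0.1729]
0.84 [ 99. 100. 101.] 325.5 90.3 [73.2 76.7] [290.2, 51.2, 361.9, 128.5]
0.098 [[325.1, 91.5], [287.0, 91.5], [363.2, 91.5], [325.1, 50.5], [325.1, 130.3]]
0.103 [[325.1, 91.2], [286.1, 91.2], [364.1, 91.2], [325.1, 49.2], [325.1, 130.9]]
0.09 [[325.1, 91.9], [288.3, 91.9], [362.0, 92.0], [325.1, 52.3], [325.1, 129.4]]
retainer_pivot [209.6  46.7] 0.97 [0.6189 0.1724 0.105 ]
retainer_pivot [324.5  91.2] 0.25 [0.612  0.1003 0.105 ]
retainer_knob [101.2 216.1] 0.67 [0.5127 0.2052 0.139 ]
shaft_tip [324.   88.7] 0.57 [0.6128 0.1008 0.118 ]
[192 186 184 182 133 100 105 105 106 105 103 103 102 102 104 102  94  74
  77  93 135 178 179 180 180 177 142  83  69  68  78  97 101 100 100  99
 100  97  97  98  94  92 112 113 114 115]
[[102 103 100 104  98  93  78  76  75  75  76  77  88  96 101 100 102]
 [104 103 103 101  91  80  79  84  92  96  88  81  75  82  95 102 102]
 [103 102 101  94  79  83  90 107 136 151 142 115  83  71  90 101 101]
 [103 102 100  83  75  88 107 150 175 177 179 164 105  75  81  90 100]
 [100 103  97  79  77  91 125 174 180 179 180 176 132  79  71  71  84]
 [104 102  94  74  77  93 135 178 179 180 180 177 142  83  69  68  78]
 [100 101  95  74  82  91 118 167 179 181 180 176 130  79  72  69  76]
 [101 102  96  80  91  92  99 138 175 178 176 155 100  77  69  70  71]
 [101 100  98  87  89  97  89  98 127 140 132  99  80  75  70  75  79]
 [102 101 100  93  85 100  94  85  86  89  83  80  79  72  70  80  95]]
```

The washer is seated: its outline is about 75 px wide and centred at (325.5,90), concentric with the shaft at (324.7,90). Now rotate the tool and move over the retainer knob.

jog_arm(
  targets=[
    [0, 0, -0.157, 0, 0, 0, 0.4],
    [0, 0, -0.157, 0, 0, 0, 0.4],
    [0, 0, -0.157, 0, 0, 0, 0.4],
    [0, 0, -0.157, 0, 0, 0, 0.4],
    [0, 0, -0.157, 0, 0, 0, 0.2],
    [0, 0, 0, 0.047, -0.043, 0, 0],
    [0, 0, 0, 0.047, -0.042, 0, 0],
    [0, 0, 0, 0, 0, 0, 0],
    [0, 0, 0, 0, 0, 0, 0],
    [0, 0, 0, 0, 0, 0, 0],
  ],
)

```text
clock: 25.48
tcp_pos: [0.5137, 0.2025, 0.1731]
ee_rot: [[0.504, 0.864, -0.0], [0.864, -0.504, -0.0], [-0.0, 0.0, -1.0]]
contact_force: [0.1, -0.2, -0.1]
finger_gap: 0.503
grasp_force: 0.0
```

```bash
python3 - <<'E'
from h import *
s=env.get_state();p=vision.capture("wrist");save(p,"w11")
a=np.array(s["tcp_pos"]);print(s["clock"],np.round(a,4),np.round(s["ee_rot"],3).tolist(),s["finger_gap"],np.round(s["qpos"],1))
for q,z in(("retainer_pivot",.105),("retainer_knob",.139),("shaft_tip",.118)):
    for r in vision.pinpoint(p,q)[:2]: X=onz(p,r["xy"],z);print(q,np.round(r["xy"],1),round(r["score"],2),np.round(X,4),delta(s,X))
for r in vision.trace(p,"retainer_knob")[:2]: print(r["rect"],r["score"])
E
```

```text
25.475 [0.5137 0.2025 0.1731] [[0.504, 0.864, -0.0], [0.864, -0.504, -0.0], [-0.0, 0.0, -1.0]] 0.5029391366563623 [ 9.4 23.4 84.8 -0.  71.8 39.6]
retainer_pivot [487.  159.1] 0.83 [0.6204 0.1775 0.105 ] [0.0322 0.1047 0.0681]
retainer_knob [317.8 221.5] 0.69 [0.5117 0.2055 0.139 ] [ 0.0016 -0.0033  0.0341]
shaft_tip [527.4 265.2] 0.65 [0.6111 0.1042 0.118 ] [-0.0358  0.1337  0.0551]
[291.9, 135.4, 510.5, 232.8] 0.58
```

View pics/w11.png

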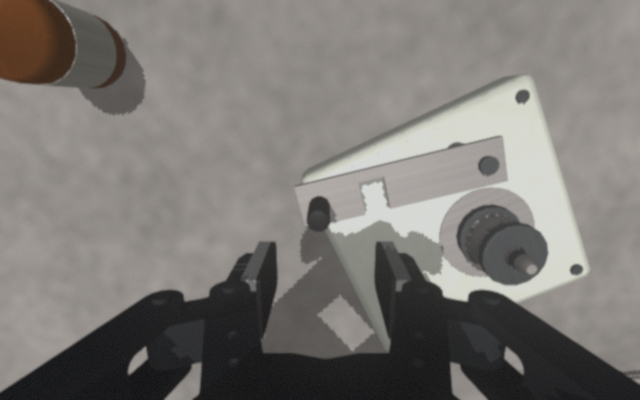

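The stack and the open retainer are clear in view, with the knob top at (318,222). I'll descend around the knob and grip it lightly.

jog_arm(
  targets=[
    [0, 0, 0, 0.0016, -0.0033, 0.03, 0],
    [0, 0, 0, 0, 0, 0.03, 0],
    [0, 0, 0, 0, 0, 0.018, 0],
    [0, 0, 0, 0, 0, 0, 0],
    [0, 0, 0, 0, 0, 0, -1],
    [0, 0, 0, 0, 0, 0, -1],
    [0, 0, 0, 0, 0, 0, -1],
    [0, 0, 0, 0, 0, 0, -1],
    [0, 0, 0, 0, 0, 0, -1],
  ],
  squeeze=20,
)

```text
clock: 26.85
tcp_pos: [0.5113, 0.2068, 0.0961]
ee_rot: [[0.503, 0.864, 0.001], [0.864, -0.503, 0.0], [0.001, 0.0, -1.0]]
contact_force: [-5.0, 0.5, 5.6]
finger_gap: 0.155
grasp_force: 21.0
```

```bash
python3 - <<'E'
from h import *
s=env.get_state();a=np.array(s["tcp_pos"]);R=np.array(s["ee_rot"]);print(np.round(a,4),s["finger_gap"],s["grasp_force"])
y=np.radians(-5.7);D=np.array([[np.cos(y),-np.sin(y)],[np.sin(y),np.cos(y)]])
sh=np.array([.6124,.1003]);k=lambda A:sh+D@np.array([-.112*np.sin(A),.075-.112*np.cos(A)])
piv=sh+D@[0,.075];v=D.T@(a[:2]-piv);A0=np.arctan2(-v[0],-v[1]);print("a0",A0,np.hypot(*v))
As=np.linspace(A0,0.0,15)
P=[k(A) for A in As]
for A,d in zip(As[1:],np.diff(P,axis=0)): print(round(A,2),np.round(R.T@np.r_[d,0],4)[:2])
E
```

```text
[0.5113 0.2068 0.0961] 0.15465672487619186 21.007281839847565
a0 1.7570983705001781 0.11314426434414782
1.63 [-0.0134  0.0042]
1.51 [-0.0128  0.0058]
1.38 [-0.0119  0.0074]
1.26 [-0.0109  0.0088]
1.13 [-0.0097  0.0101]
1.0 [-0.0084  0.0113]
0.88 [-0.0069  0.0122]
0.75 [-0.0053  0.013 ]
0.63 [-0.0037  0.0136]
0.5 [-0.0019  0.0139]
0.38 [-0.0002  0.014 ]
0.25 [0.0016 0.014 ]
0.13 [0.0033 0.0136]
0.0 [0.005  0.0131]
```

The knob is gripped, at radius 113 mm against the expected 112. Swinging along the arc in two parts.

jog_arm(
  targets=[
    [0, 0, 0, -0.0134, 0.0042, -0.0005, -1],
    [0, 0, 0, -0.0128, 0.0058, 0, -1],
    [0, 0, 0, -0.0119, 0.0074, 0, -1],
    [0, 0, 0, -0.0109, 0.0088, 0, -1],
    [0, 0, 0, -0.0097, 0.0101, 0, -1],
    [0, 0, 0, -0.0084, 0.0113, 0, -1],
    [0, 0, 0, -0.0069, 0.0122, 0, -1],
    [0, 0, 0, 0, 0, 0, -1],
  ],
)

```text
clock: 27.85
tcp_pos: [0.5244, 0.1104, 0.0956]
ee_rot: [[0.503, 0.864, -0.004], [0.864, -0.504, -0.003], [-0.005, -0.002, -1.0]]
contact_force: [-10.6, -9.0, 6.6]
finger_gap: 0.153
grasp_force: 21.4
```

jog_arm(
  targets=[
    [0, 0, 0, -0.006, 0.0127, 0, -1],
    [0, 0, 0, -0.0037, 0.0136, 0, -1],
    [0, 0, 0, -0.0019, 0.0139, 0, -1],
    [0, 0, 0, -0.0002, 0.014, 0, -1],
    [0, 0, 0, 0, 0, 0, -1],
  ],
)

```text
clock: 28.48
tcp_pos: [0.5673, 0.074, 0.0956]
ee_rot: [[0.503, 0.864, 0.0], [0.864, -0.503, -0.001], [-0.001, 0.001, -1.0]]
contact_force: [-3.3, -5.8, 2.1]
finger_gap: 0.156
grasp_force: 21.0
```

jog_arm(
  targets=[
    [0, 0, 0, 0.0014, 0.014, 0, -1],
    [0, 0, 0, 0.0031, 0.0136, 0, -1],
    [0, 0, 0, 0.0045, 0.0125, 0, -1],
    [0, 0, 0, 0, 0, 0, -1],
    [0, 0, 0, 0, 0, 0, -1],
  ],
)

```text
clock: 29.1
tcp_pos: [0.6058, 0.0628, 0.0957]
ee_rot: [[0.503, 0.864, 0.001], [0.864, -0.503, -0.0], [0.0, 0.001, -1.0]]
contact_force: [0.2, -1.2, 0.5]
finger_gap: 0.154
grasp_force: 20.7
```

jog_arm(
  targets=[
    [0, 0, 0, 0.0005, 0.0009, 0, -1],
    [0, 0, 0, 0.0005, 0.0009, 0, -1],
    [0, 0, 0, 0, 0, 0, -1],
  ],
)

```text
clock: 29.48
tcp_pos: [0.6077, 0.0626, 0.0956]
ee_rot: [[0.503, 0.864, -0.0], [0.864, -0.503, -0.0], [-0.0, -0.0, -1.0]]
contact_force: [-1.6, -2.4, 1.4]
finger_gap: 0.16
grasp_force: 20.9
```

jog_arm(
  targets=[
    [0, 0, 0, 0.0005, 0.0009, 0, -1],
    [0, 0, 0, 0.0005, 0.0009, 0, -1],
    [0, 0, 0, 0, 0, 0, -1],
  ],
)

```text
clock: 29.85
tcp_pos: [0.6083, 0.0625, 0.0955]
ee_rot: [[0.503, 0.864, -0.005], [0.864, -0.503, -0.0], [-0.003, -0.004, -1.0]]
contact_force: [-12.0, -3.9, 6.2]
finger_gap: 0.156
grasp_force: 21.5
```

The stop is reached: 12 N of reaction with no further motion. Releasing, retreating upward and checking.

jog_arm(
  targets=[
    [0, 0, 0, -0.0003, -0.0008, 0, -1],
    [0, 0, 0, 0, 0, 0, -0.3],
    [0, 0, 0, 0, 0, 0, -0.3],
    [0, 0, 0, 0, 0, -0.02, -0.3],
    [0, 0, 0, 0, 0, -0.04, -0.3],
    [0, 0, 0, 0, 0, -0.04, -0.3],
    [0, 0, 0, -0.05, 0, 0, -0.3],
    [0, 0, 0, 0, 0, 0, -0.3],
    [0, 0, 0, 0, 0, 0, -0.3],
    [0, 0, 0, 0, 0, 0, -0.3],
  ],
)

```text
clock: 31.1
tcp_pos: [0.5843, 0.0203, 0.1953]
ee_rot: [[0.502, 0.865, -0.0], [0.865, -0.502, 0.0], [0.0, -0.0, -1.0]]
contact_force: [0.6, 1.1, -0.4]
finger_gap: 0.35
grasp_force: 0.0
```

```bash
python3 - <<'E'
from h import *
s=env.get_state();p=vision.capture("wrist");save(p,"w12")
print(s["clock"],np.round(s["tcp_pos"],4),np.round(s["contact_force"],1))
X={}
for q,z in(("retainer_pivot",.105),("retainer_knob",.139),("shaft_tip",.118)):
    for r in vision.pinpoint(p,q)[:1]: X[q]=onz(p,r["xy"],z);print(q,np.round(r["xy"],1),round(r["score"],2),np.round(X[q],4))
if len(X)==3:
    u=(X["shaft_tip"]-X["retainer_pivot"])[:2];v=(X["retainer_knob"]-X["retainer_pivot"])[:2]
    print("a",np.arctan2(u[1],u[0])-np.arctan2(v[1],v[0]),np.hypot(*u),np.hypot(*v))
for o in wash(p): print(*o)
E
```

```text
31.1 [0.5843 0.0203 0.1953] [ 0.6  1.1 -0.4]
retainer_knob [325.3 136.2] 0.8 [0.6091 0.0611 0.139 ]
shaft_tip [301.3  75.7] 0.88 [0.614  0.0996 0.118 ]
0.93 [103. 103. 104.] 313.2 73.5 [47.2 49.3] [270.4, 45.5, 334.0, 109.6]
```

View pics/w12.png

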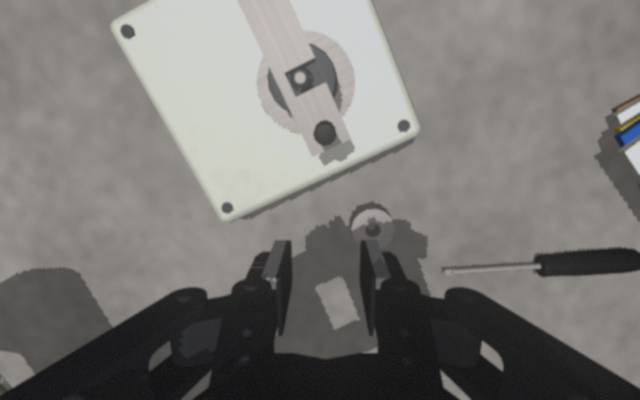

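The plate is shut around the shaft, with the knob at (325,133) and the shaft in the slot at (302,78). The gripper is clear, so I'm handing in.

```bash
python3 -c "
from workcell import env
print(env.close_job())"
```

```text
the job is handed in; nothing more can be done
None
```

The job is handed in at about 31 s: the spacer sits home over the pin, the washer flat on it and the retainer shut against its stop, by force readings and wrist pictures (no verdict was returned), but I viewed 13 pictures, over the limit of 10.

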